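Bayonet-lock a gas filter cartridge into the laser bench's filter unit

ROBOT

A 6-joint arm with a two-finger parallel gripper is mounted at the origin on the work surface. World frame = base frame: x ahead of the robot, y to its left, z up, the work surface at z = 0. Lengths are in m, angles in rad, forces in N, time in s.
With the tool pointing down it reaches from about 0.35 to 0.85 m from the base axis. Payload 8.1 kg.
Tool frame: the origin (TCP) lies on the centre line of the jaws, within the pads' length; the fingertips stand 11 mm ahead of it and the grasp point (between the pads) lies 8 mm behind it (tip_reach is the z of the fingertips in the tool frame, in m); z points along the fingers, y is the direction in which the jaws open and shut (so a half turn about z gives the same grasp; the last joint's range is limited). The gripper opens to 93 mm and grips with 3 to 60 N. Pads are 15 mm wide; open, the fingers measure 128 mm over their backs; the gripper's body (75 mm by 188 mm) begins 65 mm behind the grasp point.
Start: joints at [1.084, 0.13, 1.488, -0, 1.523, -0.085], TCP at [0.235, 0.552, 0.23] pointing down, gripper open.
Joint ranges: [-2.96, 2.96], [-0.89, 2.26], [0.02, 2.5], [-1.34, 4.48], [0, 2.73], [-2.66, 2.66]. Speed limits (rad/s): [2.39, 2.39, 2.79, 3.14, 3.14, 3.14].

INTERFACE

Orientations are given as a rotation vector (axis times angle).
In Python, from plant import read_state, read_camera, camera_params, close_job, silhouettes, tip_of, tip_reach gives the robot as it stands.
- The arm moves only by the shell command python3 -m creep 'ROWS' [FORCE]. ROWS is JSON, a list of rows, each a list of 5 numbers: the shift along the tool's x, y, z in m, then the turn about the tool's z in rad, then the closure in counts, from 0 (fully open) to 255 (shut). In form: [[dx, dy, dz, twist, gripper], ...]. A call has 1 to 12 rows; each row shifts and turns the commanded pose from where the row before left it, along the tool's axes as they then stand; what a row does not reach is not made up. A row lasts 1/12 s, in which the tool goes at most 41.7 mm and 7.16 degrees, less where a joint would pass 70% of its speed; a pose out of reach is approached as far as the arm can. A call is refused whole if a number of a shift passes 0.0417 or a number of a turn 0.125, either way. A call with a gripper value outside its range is refused whole. The fingers move at their own pace and stop on an object; FORCE is the grip in N (left out, the last holds). Time passes only in rows, so rows that do not move let the fingers close. It gives the time, the measured TCP pose, the force and the opening at its end, in the units of the state.
- read_state(): the state, without advancing time (a new reading comes with each control period).
- read_camera(name): name is "scene" or "top" or "wrist"; returns the picture (384x512x3 uint8, red, green, blue); there is no depth.
- camera_params(name): a dict with "fov_y" (degrees; the focal length in pixels is half the picture's height over the tangent of half this angle, whatever the lens; pixels are square), "cx", "cy" (the principal point, pixels), "k1" (the pictures are not rectified: a ray, as slopes to the right and down, at radius r is drawn at 1 + k1 r^2 times it, then the intrinsics apply), "position" and "rotation" of the camera in the world. Camera axes: x right, y down, z forward; pixel columns grow to the right and rows downward; lengths in m; the calibration is good to about 2 mm. A picture is of the moment at which its call begins: read the wrist's pose just before it. camera_params takes no time and is no camera call; for the wrist camera it gives the pose at the moment of the call.
- close_job(): hands the job in, once; it reports no verdict.
Trained networks look in the newest picture that a camera, given by its name, has taken for a name from the list of things; names that differ only in an ending like _2 or _b are one class to them, and where a whole thing is asked for, a point or a joint stands for the part that bears it (a point fixed in the world has none). Each returns a list of dicts, best first, with "confidence" (0 to 1); they miss things now and then, are a little off and sometimes report something else, mostly with a low value. They report only what shows in the picture. A call takes as long as a camera call. They do not tell look-alikes from the thing itself.
- silhouettes(camera, query): "region" (384x512 bool, what is visible of it) and "pixel" ([column, row] in pixels, amid what is visible of it).
- tip_of(camera, query): "pixel" ([column, row] in pixels: a listed point, or the origin of a listed thing).
The state is a dict: "t": time; "q": joint angles; "dq": joint speeds; "joint_torque": joint torques, N m; "tool_pos": TCP position; "orientation": TCP orientation; "force": force on the tool from outside, world axes, zero at the start; "wrist_torque": the same for the moment, N m; "opening": finger opening in m.
Only numpy, scipy, OpenCV 4.12 (cv2) and the standard library are available. Lean on these libraries where they do the work, as an engineer would, in place of code of your own. Each camera call takes 0.05 s, during which the arm holds its last target.

TASK

Take the filter cartridge (the one with the bar grip and two side lugs) out of the rack and fit it into the socket of the gas filter unit: find the slots by light touch, push it in against the spring, twist it a quarter turn clockwise (seen from above) until it stops, and let it spring back so that it stays locked by itself. Do not force it, and leave the two other plugs in the rack.

Things in the scene. Friction and masses are not known exactly. Their poses are not given: they have to be found in the camera images.
- filter: Filter cartridge, 72 mm tall, 120 to 195 g, standing upright in one of the rack's three holes. Origin at the centre of its foot, z up its axis, x along grip bar and lugs (half-turn symmetric). Aluminium shaft 26 mm in diameter, z = 0 to 36 mm, foot tapered to 20 mm over the lowest 6 mm; black collar 34 mm in diameter, z = 36 to 46 mm; black grip bar above.
- filter_grip (a point): Middle of the cartridge's black grip bar, on the axis 60 mm above the foot. The bar is 40 mm long (x), 12 mm thick (y), from 46 to 72 mm above the foot: pinch it across its thickness from above.
- filter_lugs (a point): Centre of the cartridge's two steel lugs, on the axis 16.5 mm above the foot. They stick out of the shaft along +x and -x, under the ends of the grip bar, to 21 mm from the axis; 8 mm wide, from 14 to 19 mm above the foot.
- unit: Gas filter unit, screwed down: grey base plate 130 mm (x) by 100 mm (y), 16 mm thick, in its middle a round aluminium tower 72 mm in diameter, top at 60 mm, with brass pipe stubs on its +x and -x sides. Origin at the underside's centre, on the socket's axis, z up. Never press the cartridge on it with more than 60 N.
- socket_mouth (a point): Centre of the mouth, on the axis at the tower's top. Rigid steel collar: 28 mm bore, two opposite slots 11 mm wide. The slot line is clocked up to 0.5 rad either way from the unit's x axis, each time anew, not measured; the lugs pass only within about 0.07 rad of it, elsewhere they land on the collar (foot 14 mm below this point). Counterclockwise is blocked.
- spring_seat (a point): Top of the spring plunger at rest, on the axis 17 mm below the mouth; the foot meets it when the lugs are 3 mm into the slots. 3 N at first, 0.5 N more per mm. The lugs can turn once the foot is over 12 mm below this point; rigid end at 17 mm. Some 85 degrees clockwise from the slots are 4 mm high pockets, rigid stop about 7 degrees farther; let go there, it locks, foot 8 mm below this point.
- plunger (a joint): Travel of the spring plunger in the socket, m: 0 untouched, grows as the cartridge is pushed in; about 0.008 with the cartridge locked, above 0.012 while the lugs are under the ledge, 0.017 at the rigid end.
- plug_round: Another plug in the rack, to be left there: same shaft without lugs, round 36 mm flange and round 22 mm knob, 54 mm tall. Origin at the centre of its foot.
- plug_square: Another plug in the rack, to be left there: same shaft without lugs, square 36 mm flange and 18 mm square grip, 52 mm tall. Origin at the centre of its foot.
- rack: Fixed grey rack plate 64 mm (x) by 226 mm (y), 13 mm high, with three 29 mm through holes along its y axis at -75, 0 and +75 mm; cartridge and plugs stand in them on the table. Origin at the underside's centre.
Things that resemble listed ones, but are neither listed nor needed, are in the scene too. What is shaped like the filter but orange is not meant.

How it is judged:
By the outcome, as a careful person would: the job done as asked, in the order asked, and still so for the second after the job is handed in, with the robot touching nothing.
It also fails if it takes over 72 s, if anything falls off the work surface, if the arm or the gripper's body presses on something with over 40 N, if the wrist force passes 120 N, or if a joint passes its speed limit or range.

## Working session

There is one attempt and no reset: what is moved stays moved. The work goes in short steps, Python scripts to look and compute and a shell command to move; the robot and the scene stay as the last step left them, time stands still between calls to the robot, and variables do not carry over. Pictures are saved under pics/ and viewed, and the job is handed in when it is done.

```bash
ls; mkdir -p pics
python3 - <<'E'
from plant import *
import cv2
s=read_state()
print({k:(v if not hasattr(v,'__len__') else [round(float(x),4) for x in v]) for k,v in s.items()}, tip_reach)
for c in ["scene","top","wrist"]:
    p=camera_params(c); print(c,p)
    im=read_camera(c); cv2.imwrite(f"pics/{c}0.png",im[:,:,::-1])
    for q in ["filter_grip","filter","unit","rack"] if c!="scene" else ["filter_grip"]:
        print(c,q,[(round(d['confidence'],2),[round(float(x),1) for x in d['pixel']]) for d in tip_of(c,q)])
E
```

```text
pics
{'t': 0.0, 'q': [1.0836, 0.1311, 1.4893, 0.0, 1.523, -0.0854], 'dq': [-0.0002, -0.0004, -0.0019, 0.0, -0.0009, 0.0001], 'joint_torque': [0.0028, -55.9843, -49.1763, 0.0772, 0.0354, -0.0002], 'tool_pos': [0.2344, 0.5517, 0.2286], 'orientation': [-0.6269, -3.0778, 0.0028], 'force': [-0.1296, -0.1217, -0.082], 'wrist_torque': [0.0313, 0.0129, -0.0323], 'opening': 0.0930914396912777} 0.011
scene {'fov_y': 49.21415007807778, 'cx': 261.0016865480274, 'cy': 189.60851125149537, 'k1': 0.0010337610588658176, 'position': array([1.12512149, 0.16396168, 0.67035366]), 'rotation': array([-1.61340933, -1.93090249,  0.78125695])}
scene filter_grip [(0.98, [369.5, 227.1]), (0.8, [431.3, 252.8])]
top {'fov_y': 54.80849554087526, 'cx': 259.9441851160468, 'cy': 198.41121603274996, 'k1': -0.0381867306618805, 'position': array([0.41648015, 0.08328315, 0.80465274]), 'rotation': array([-2.16074236,  2.13584038, -0.1949338 ])}
top filter_grip [(0.6, [109.3, 149.9]), (0.53, [156.3, 175.6])]
top filter [(0.76, [161.0, 181.2]), (0.55, [118.0, 159.6])]
top unit [(0.66, [393.1, 191.5])]
top rack [(0.7, [193.6, 190.0])]
wrist {'fov_y': 61.843212742854384, 'cx': 257.4741203112316, 'cy': 189.23722033509088, 'k1': -0.0426755522367238, 'position': array([0.16799982, 0.580565  , 0.38437794]), 'rotation': array([2.42840491, 1.60759775, 0.21326224])}
wrist filter_grip []
wrist filter []
wrist unit []
wrist rack []
```

View pics/scene0.png

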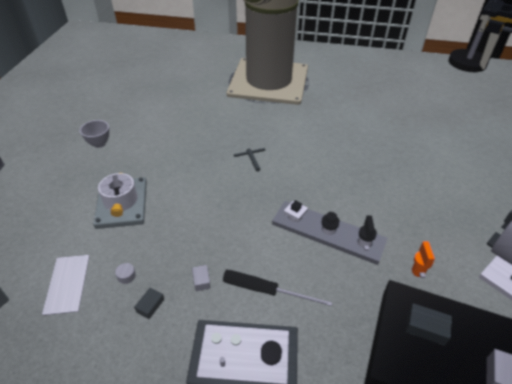

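View pics/top0.png

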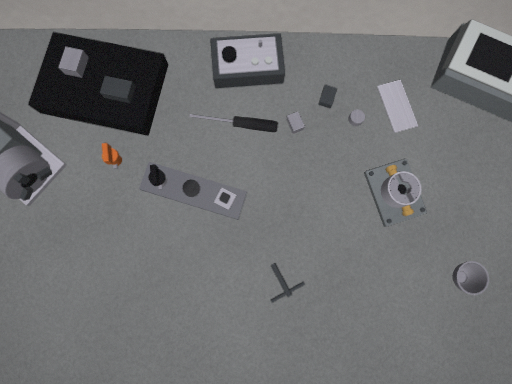

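View pics/wrist0.png

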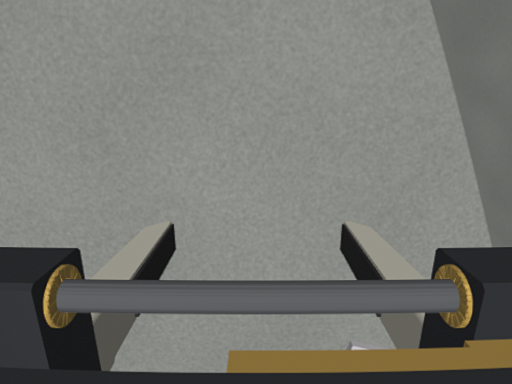

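```bash
cat > h.py <<'E'
from plant import *
import numpy as np, cv2
from scipy.spatial.transform import Rotation as R
def KD(p):
    f=192/np.tan(np.radians(p['fov_y']/2))
    return np.array([[f,0,p['cx']],[0,f,p['cy']],[0,0,1]]),np.array([p['k1'],0,0,0.])
def ray(p,px):
    K,D=KD(p); u=cv2.undistortPoints(np.array([[px]],float),K,D)[0,0]
    Rm=R.from_rotvec(p['rotation']).as_matrix(); return np.array(p['position']),Rm@np.array([u[0],u[1],1])
def atz(p,px,z):
    o,d=ray(p,px); return o+d*(z-o[2])/d[2]
def proj(p,X):
    K,D=KD(p); Rm=R.from_rotvec(p['rotation']).as_matrix()
    rv=cv2.Rodrigues(Rm.T)[0]; t=-Rm.T@np.array(p['position'])
    return cv2.projectPoints(np.array(X,float).reshape(-1,1,3),rv,t,K,D)[0].reshape(-1,2)
def tri(l):
    A=np.zeros((3,3));b=np.zeros(3)
    for p,px in l:
        o,d=ray(p,px); d/=np.linalg.norm(d); M=np.eye(3)-np.outer(d,d);A+=M;b+=M@o
    return np.linalg.solve(A,b)
def save(n,im): cv2.imwrite(f'pics/{n}.png',im[:,:,::-1])
def st():
    s=read_state();print('t',round(s['t'],2),'tcp',np.round(s['tool_pos'],4),'F',np.round(s['force'],1),'M',np.round(s['wrist_torque'],2),'op',round(s['opening'],4))
    Rm=R.from_rotvec(s['orientation']).as_matrix(); print('toolx',np.round(Rm[:,0],4),'y',np.round(Rm[:,1],4),'z',np.round(Rm[:,2],4)); return s,Rm
E
python3 - <<'E'
from h import *
top=camera_params('top');sc=camera_params('scene')
print('grip',tri([(top,[156.3,175.6]),(sc,[369.5,227.1])]), atz(top,[156.3,175.6],.06),atz(sc,[369.5,227.1],.06))
print('orange',atz(top,[109,150],.06))
print('unit',atz(top,[393.1,191.5],0),'mouth',atz(top,[404.5,189],.06))
print('rack',atz(top,[193.6,190],0))
a=cv2.imread('pics/top0.png')
b=cv2.resize(a[140:215,120:260],None,fx=5,fy=5,interpolation=cv2.INTER_CUBIC);cv2.imwrite('pics/za.png',b)
b=cv2.resize(a[150:230,355:435],None,fx=7,fy=7,interpolation=cv2.INTER_CUBIC);cv2.imwrite('pics/zb.png',b)
a=cv2.imread('pics/scene0.png')
b=cv2.resize(a[170:290,260:440],None,fx=4,fy=4,interpolation=cv2.INTER_CUBIC);cv2.imwrite('pics/zc.png',b)
E
```

```text
grip [0.5820978  0.28600462 0.05384542] [0.58073888 0.2806365  0.06      ] [0.58655324 0.2884324  0.06      ]
orange [0.63379172 0.38200018 0.06      ]
unit [ 0.56552552 -0.23148951  0.        ] mouth [ 0.56003659 -0.23239992  0.06      ]
rack [0.56266951 0.21269664 0.        ]
```

View pics/za.png

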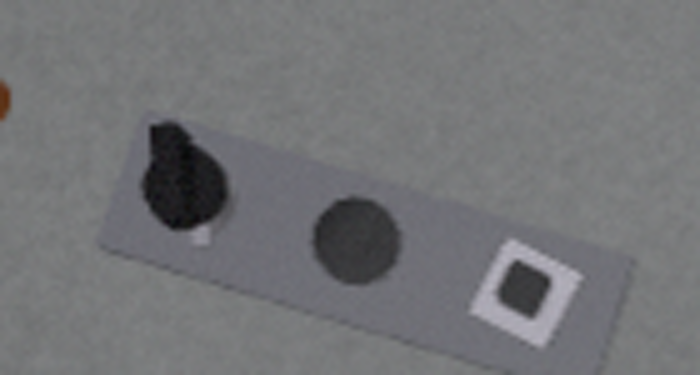

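View pics/zb.png

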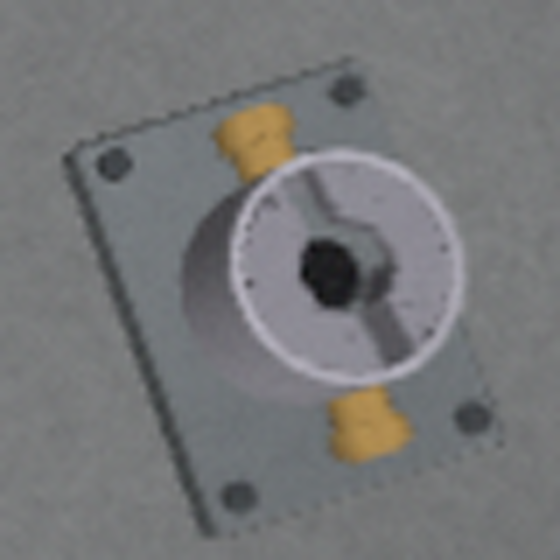

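View pics/zc.png

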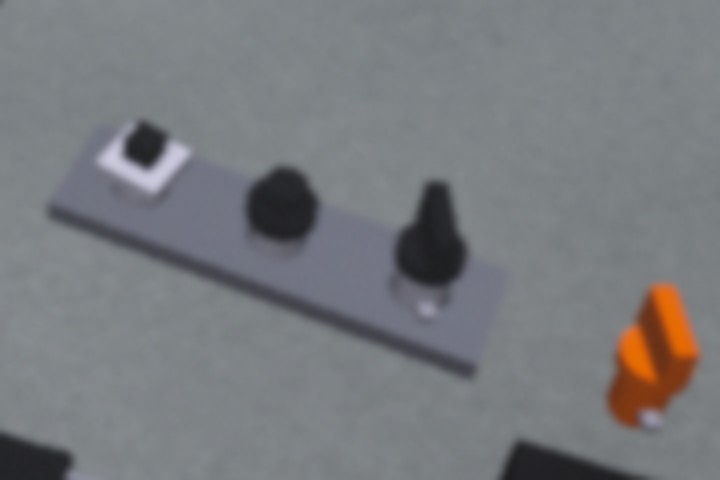

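Run:
```python
from h import *
top=camera_params('top');sc=camera_params('scene')
z=lambda x,y:(120+x/5,140+y/5)
col=atz(top,z(186,187),.046);rd=atz(top,z(357,240),.03);sq=atz(top,z(525,293),.036)
print('collar',col,'round',rd,'sq',sq, 'lugtop end',atz(top,z(201,236),.017))
zc=lambda x,y:(260+x/4,170+y/4)
print('scene collar',atz(sc,zc(432,252),.046),'lug',atz(sc,zc(427,309),.0165))
v=lambda x,y:(355+x/7,150+y/7)
c=atz(top,v(347,267),.06);a=atz(top,v(316,190),.06);b=atz(top,v(397,352),.06)
print('tower c',c,a,b,'slot ang',np.arctan2(*(a-b)[[1,0]]))
# unit edges
p=[atz(top,v(*q),.016) for q in [(70,155),(205,530),(355,60),(500,440)]]
print(np.arctan2(*(p[0]-p[1])[[1,0]]),np.arctan2(*(p[2]-p[3])[[1,0]]),p,np.mean(p,0))
s,Rm=st(); w=camera_params('wrist')
print('cam in tool',Rm.T@(np.array(w['position'])-s['tool_pos']),'axes',Rm.T@R.from_rotvec(w['rotation']).as_matrix())
```

```text
collar [0.58001043 0.28225612 0.046     ] round [0.56146893 0.21270042 0.03      ] sq [0.53869164 0.1404427  0.036     ] lugtop end [0.5647446  0.28221146 0.017     ]
scene collar [0.58961647 0.28832401 0.046     ] lug [0.60080627 0.29157761 0.0165    ]
tower c [ 0.5618511  -0.23264896  0.06      ] [ 0.58507864 -0.22448313  0.06      ] [ 0.53650476 -0.24637866  0.06      ] slot ang 0.4234920501734034
0.31182653934103144 0.31516384625583804 [array([ 0.60503595, -0.16433635,  0.016     ]), array([ 0.48721625, -0.20231467,  0.016     ]), array([ 0.63764797, -0.25762028,  0.016     ]), array([ 0.51622792, -0.29720694,  0.016     ])] [ 0.56153202 -0.23036956  0.016     ]
t 0.6 tcp [0.2346 0.5522 0.2297] F [-0.1 -0.7  0.9] M [-0.06 -0.02  0.03] op 0.093
toolx [-0.9204  0.391  -0.    ] y [0.391  0.9204 0.    ] z [ 0.  0. -1.]
cam in tool [ 7.23792134e-02  8.59255396e-05 -1.54977704e-01] axes [[ 3.57595841e-04 -9.65027083e-01 -2.62149960e-01]
 [ 9.99999808e-01  4.77939499e-04 -3.95303468e-04]
 [ 5.06770373e-04 -2.62149768e-01  9.65027068e-01]]
```

```bash
python3 -m creep '[[-0.0354,-0.0093,0,0,0],[-0.0354,-0.0093,0,0,0],[-0.0354,-0.0093,0,0,0],[-0.0354,-0.0093,0,0,0],[-0.0354,-0.0093,0,0,0],[-0.0354,-0.0093,0,0,0],[-0.0354,-0.0093,0,0,0],[-0.0354,-0.0093,0,0,0],[-0.0354,-0.0093,0,0,0],[-0.0354,-0.0093,0,0,0],[-0.0354,-0.0093,0,0,0],[-0.0354,-0.0093,0,0,0]]'
python3 -m creep '[[0,0,0,-0.12,0],[0,0,0,-0.12,0],[0,0,0,-0.12,0],[0,0,0,-0.12,0],[0,0,0,-0.12,0],[0,0,0,0,0],[0,0,0,0,0]]'
python3 - <<'E'
from h import *
s,Rm=st(); print(np.round(s['q'],3))
w=camera_params('wrist');im=read_camera('wrist');save('w1',im)
for q in ["filter_grip","filter_lugs","rack"]:
    for d in tip_of('wrist',q): print(q,round(d['confidence'],2),d['pixel'],atz(w,d['pixel'],{'filter_grip':.06,'filter_lugs':.0165,'rack':0}[q]))
E
```

```text
t: 1.6
tool_pos: [0.5833, 0.282, 0.2298]
orientation: [0.627, 3.078, 0.0]
force: [0.1, -0.0, -0.2]
opening: 0.093
t: 2.18
tool_pos: [0.5819, 0.2834, 0.2296]
orientation: [0.305, -3.127, 0.0]
force: [-0.2, -0.1, 0.4]
opening: 0.0931
t 2.18 tcp [0.5819 0.2834 0.2296] F [-0.2 -0.1  0.4] M [ 0.02  0.   -0.01] op 0.0931
toolx [-9.812e-01 -1.931e-01  1.000e-04] y [-0.1931  0.9812 -0.    ] z [-1.e-04 -0.e+00 -1.e+00]
[ 0.374  0.258  1.344  0.     1.539 -1.391]
filter_grip 0.62 [342.1, 229.8] [0.62447089 0.38567278 0.06      ]
filter_grip 0.56 [259.4, 175.2] [0.58219161 0.2852975  0.06      ]
filter_lugs 0.71 [260.1, 166.2] [0.58102598 0.28613213 0.0165    ]
filter_lugs 0.68 [336.6, 218.2] [0.62622847 0.39058907 0.0165    ]
rack 0.91 [202.0, 134.5] [0.55986817 0.21147025 0.        ]
```

View pics/w1.png

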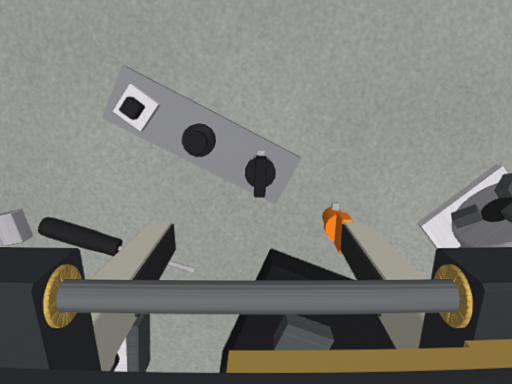

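Run:
```python
from h import *
a=cv2.imread('pics/w1.png');b=cv2.resize(a[140:210,220:300],None,fx=7,fy=7,interpolation=cv2.INTER_CUBIC);cv2.imwrite('pics/zd.png',b)
```

```text
(no output)
```

View pics/zd.png

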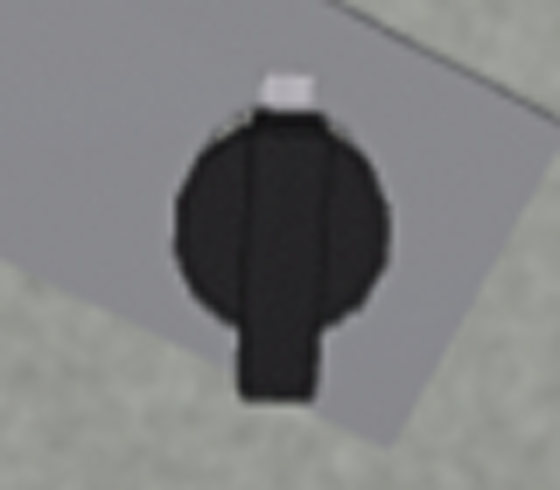

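Run:
```python
from h import *
s,Rm=st();w=camera_params('wrist')
v=lambda x,y:(220+x/7-.43,140+y/7-.43)
a=atz(w,v(289,118),.072);b=atz(w,v(279,401),.072)
d=b-a;print(a,b,np.linalg.norm(d),'ang',np.arctan2(d[1],d[0]))
for q in (a,b,(a+b)/2,atz(w,v(282,227),.046)): print(q,'tool',Rm.T@(q-s['tool_pos']))
l=atz(w,v(288,85),.019);print('lug',l,Rm.T@(l-s['tool_pos']))
```

```text
t 2.38 tcp [0.5819 0.2835 0.2297] F [ 0.5 -0.8  0.2] M [0.02 0.02 0.01] op 0.0931
toolx [-0.9809 -0.1946 -0.    ] y [-0.1946  0.9809  0.    ] z [ 0.  0. -1.]
[0.56070993 0.28245106 0.072     ] [0.60164873 0.2892223  0.072     ] 0.041495006419996996 ang 0.16391518563140112
[0.56070993 0.28245106 0.072     ] tool [0.02100511 0.00314082 0.15765854]
[0.60164873 0.2892223  0.072     ] tool [-0.02046873  0.00181571  0.15765957]
[0.58117933 0.28583668 0.072     ] tool [0.00026819 0.00247827 0.15765906]
[0.58167705 0.28583266 0.046     ] tool [-0.00021856  0.00237674  0.18365907]
lug [0.56383569 0.283436   0.019     ] [0.0177488  0.00349718 0.21065864]
```

```bash
python3 -m creep '[[0,0.0025,0,0.03,130],[0,0,0.015,0,130],[0,0,0.02,0,130],[0,0,0.02,0,130],[0,0,0.02,0,130],[0,0,0.02,0,130],[0,0,0,0,130],[0,0,0,0,130]]' 30
python3 - <<'E'
from h import *
s,Rm=st();w=camera_params('wrist');im=read_camera('wrist');save('w2',im)
E
```

```text
t: 3.05
tool_pos: [0.5804, 0.2855, 0.1334]
orientation: [0.262, -3.128, 0.001]
force: [0.9, -0.7, 0.4]
opening: 0.0471
t 3.05 tcp [0.5804 0.2855 0.1334] F [ 0.9 -0.7  0.4] M [ 0.12 -0.05  0.02] op 0.0471
toolx [-0.9861 -0.1664  0.003 ] y [-1.664e-01  9.861e-01 -6.000e-04] z [-0.0029 -0.0011 -1.    ]
```

View pics/w2.png

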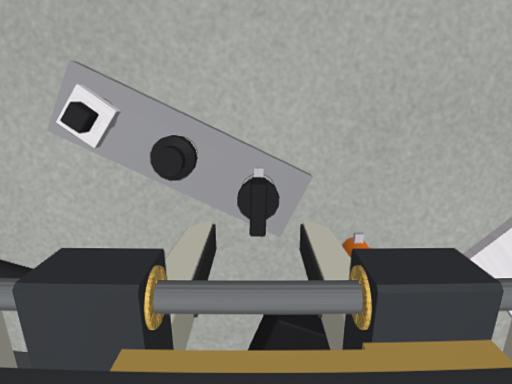

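```bash
python3 -m creep '[[0,0,0.02,0,130],[0,0,0.02,0,130],[0,0,0.015,0,130],[0,0,0.01,0,130],[0,0,0.0085,0,130],[0,0,0,0,130],[0,0,0,0,130]]'
python3 - <<'E'
from h import *
s,Rm=st();w=camera_params('wrist');im=read_camera('wrist');save('w3',im)
E
```

```text
t: 3.68
tool_pos: [0.5819, 0.286, 0.0619]
orientation: [-0.264, 3.13, 0.0]
force: [0.6, 0.1, -0.1]
opening: 0.0455
t 3.68 tcp [0.5819 0.286  0.0619] F [ 0.6  0.1 -0.1] M [ 0.05  0.   -0.02] op 0.0455
toolx [-9.859e-01 -1.673e-01 -7.000e-04] y [-1.673e-01  9.859e-01  2.000e-04] z [ 7.e-04  3.e-04 -1.e+00]
```

View pics/w3.png

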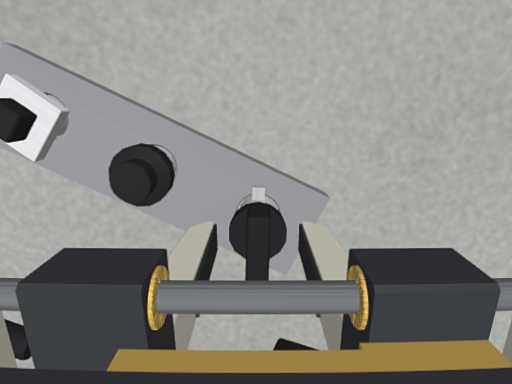

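```bash
python3 -m creep '[[0,0,0.001,0,255],[0,0,0,0,255],[0,0,0,0,255],[0,0,0,0,255],[0,0,0,0,255],[0,0,0,0,255],[0,0,0,0,255]]' 45
python3 - <<'E'
from h import *
s,Rm=st()
E
```

```text
t: 4.32
tool_pos: [0.5815, 0.2859, 0.0603]
orientation: [-0.264, 3.13, 0.0]
force: [-0.0, 0.6, 1.3]
opening: 0.0118
t 4.32 tcp [0.5815 0.2859 0.0603] F [-0.   0.6  1.3] M [ 0.03  0.11 -0.01] op 0.0118
toolx [-9.859e-01 -1.675e-01 -2.000e-04] y [-1.675e-01  9.859e-01  1.000e-04] z [ 2.e-04  1.e-04 -1.e+00]
```

```bash
python3 -m creep '[[0,0,-0.004,0,255],[0,0,-0.008,0,255],[0,0,-0.012,0,255],[0,0,-0.016,0,255],[0,0,-0.02,0,255],[0,0,-0.02,0,255],[0,0,-0.02,0,255],[0,0,-0.01,0,255],[0,0,0,0,255]]'
python3 - <<'E'
from h import *
s,Rm=st();w=camera_params('wrist');im=read_camera('wrist');save('w4',im)
E
```

```text
t: 5.07
tool_pos: [0.5835, 0.2867, 0.1748]
orientation: [-0.264, 3.124, 0.003]
force: [0.9, 0.5, -0.5]
opening: 0.0111
t 5.07 tcp [0.5835 0.2867 0.1748] F [ 0.9  0.5 -0.5] M [ 0.03 -0.05 -0.04] op 0.0111
toolx [-0.9859 -0.1675 -0.0066] y [-0.1675  0.9859  0.0014] z [ 0.0062  0.0025 -1.    ]
```

View pics/w4.png

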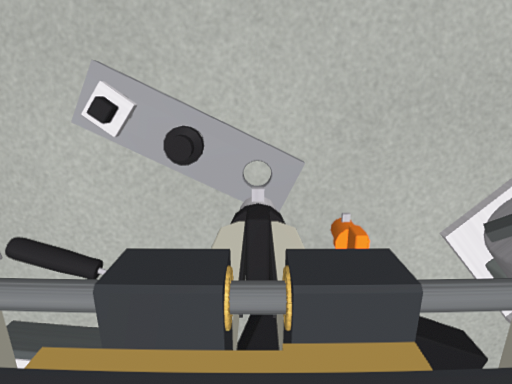

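```bash
python3 -m creep '[[0.001,-0.015,0,0,255],[0.003,-0.03,0,0,255],[0.004,-0.038,0,0,255],[0.004,-0.04,0,0,255],[0.004,-0.04,0,0,255],[0.004,-0.04,0,0,255],[0.004,-0.04,0,0,255],[0.004,-0.04,0,0,255],[0.004,-0.04,0,0,255],[0.004,-0.04,0,0,255],[0.004,-0.04,0,0,255],[0.004,-0.04,0,0,255]]'
python3 -m creep '[[0.002,-0.035,0,-0.05,255],[0,-0.02,0,-0.1,255],[0,-0.01,0,-0.1,255],[0,0,0,0,255],[0,0,0,0,255],[0,0,0,0,255]]'
python3 - <<'E'
from h import *
s,Rm=st();w=camera_params('wrist');im=read_camera('wrist');save('w5',im)
for q in ["socket_mouth","unit","filter_lugs"]:
    for d in tip_of('wrist',q): 
        X=atz(w,d['pixel'],{'socket_mouth':.06,'unit':0,'filter_lugs':.13}[q]);print(q,round(d['confidence'],2),d['pixel'],X,Rm.T@(X-s['tool_pos']))
print(s['q'])
E
```

```text
t: 6.12
tool_pos: [0.6106, -0.1606, 0.168]
orientation: [0.263, -3.128, -0.002]
force: [0.5, 0.6, -1.0]
opening: 0.0116
t: 6.62
tool_pos: [0.6227, -0.2213, 0.1688]
orientation: [0.647, -3.073, -0.002]
force: [0.1, 0.6, -1.7]
opening: 0.0119
t 6.62 tcp [ 0.6227 -0.2213  0.1688] F [ 0.1  0.6 -1.7] M [ 0.05  0.04 -0.03] op 0.0119
toolx [-0.9151 -0.4033  0.0013] y [-0.4033  0.9151  0.0019] z [-0.002   0.0012 -1.    ]
socket_mouth 0.65 [271.7, 122.2] [ 0.56579414 -0.23377898  0.06      ] [0.0569976  0.01132532 0.10894462]
unit 0.58 [273.6, 117.2] [ 0.56264031 -0.23022374  0.        ] [0.0583691  0.01573805 0.1689549 ]
filter_lugs 0.93 [260.0, 215.4] [ 0.61980969 -0.22085725  0.13      ] [0.00245244 0.00149706 0.03885266]
[-4.19121992e-01  3.27816927e-01  1.37191115e+00  2.65255302e-04
  1.44415653e+00 -2.40506067e+00]
```

View pics/w5.png

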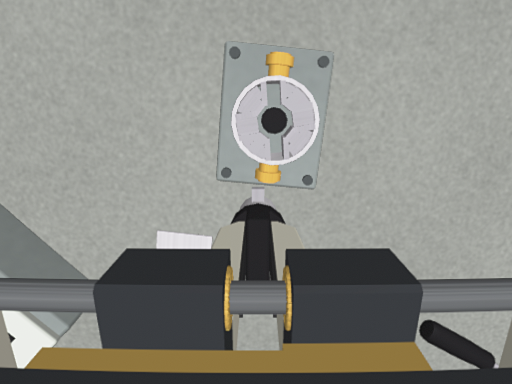

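Run:
```python
from h import *
a=cv2.imread('pics/w5.png');b=cv2.resize(a[70:170,226:326],None,fx=6,fy=6,interpolation=cv2.INTER_CUBIC);cv2.imwrite('pics/ze.png',b)
g=a[70:170,226:326].min(2);m=(g>205).astype(np.uint8)
c,_=cv2.findContours(m,0,1);c=max(c,key=cv2.contourArea);e=cv2.fitEllipse(cv2.convexHull(c));print(e[0][0]+226,e[0][1]+70,e[1:])
```

```text
274.9991912841797 119.7164535522461 ((87.21905517578125, 89.19561004638672), 18.01506805419922)
```

View pics/ze.png

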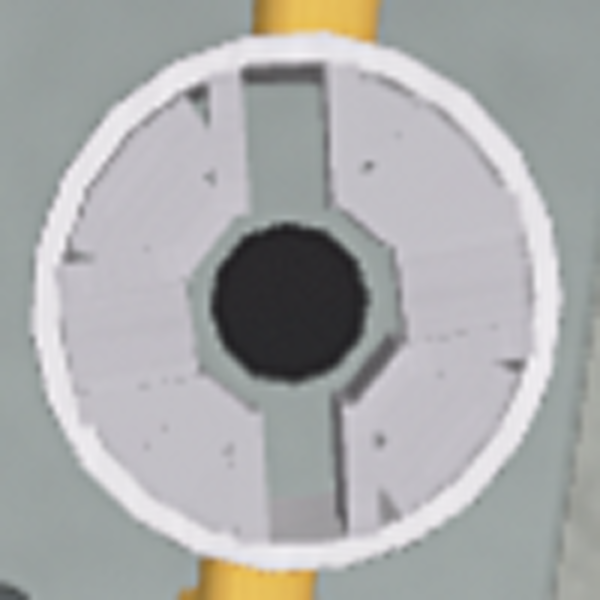

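Run:
```python
from h import *
s,Rm=st();w=camera_params('wrist')
v=lambda x,y:(226+x/6-.42,70+y/6-.42)
P=lambda x,y:(Rm.T@(atz(w,v(x,y),.06)-s['tool_pos']))
for A,B in [((283,75),(310,535)),((242,75),(271,535)),((326,75),(349,535)),((242,75),(247,205)),((325,70),(330,205)),((266,415),(271,535)),((344,410),(349,535))]:
    a,b=P(*A),P(*B);d=a-b;print(A,B,np.round(a,4),np.round(b,4),'yaw in tool',np.arctan2(d[1],d[0]),np.linalg.norm(d))
print('width',np.linalg.norm(P(242,75)-P(326,75)))
X=atz(w,(275,119.7),.06);print('tower',X,Rm.T@(X-s['tool_pos']))
print(np.arctan2(Rm[1,0],Rm[0,0]))
# refine on lug: where lug end appears
im=cv2.imread('pics/w5.png');cv2.imwrite('pics/zf.png',cv2.resize(im[170:270,210:310],None,fx=6,fy=6,interpolation=cv2.INTER_CUBIC))
tc=lambda x,y,z:proj(w,np.array(s['tool_pos'])+Rm@np.array([x,y,z]))[0]
print('expected lug outer top corners',tc(.021,-.004,.0415),tc(.021,.004,.0415),tc(.021,-.004,.0465),tc(.021,.004,.0465))
```

```text
t 6.82 tcp [ 0.6236 -0.221   0.1701] F [ 0.2 -0.1 -0.6] M [0.07 0.03 0.01] op 0.012
toolx [-9.138e-01 -4.062e-01  1.000e-04] y [-4.062e-01  9.138e-01  2.000e-04] z [-2.e-04  2.e-04 -1.e+00]
(283, 75) (310, 535) [0.0881 0.0118 0.1101] [0.0269 0.0163 0.1101] yaw in tool -0.07329583462800178 0.06138385348643113
(242, 75) (271, 535) [0.0881 0.0064 0.1101] [0.0269 0.0109 0.1101] yaw in tool -0.07264910670545162 0.0613781249636557
(326, 75) (349, 535) [0.0881 0.0175 0.1101] [0.0269 0.0218 0.1101] yaw in tool -0.06966843681043279 0.06137363678111003
(242, 75) (247, 205) [0.0881 0.0064 0.1101] [0.0715 0.0072 0.1101] yaw in tool -0.04670275244533376 0.01665081891921872
(325, 70) (330, 205) [0.0888 0.0174 0.1101] [0.0715 0.0183 0.1101] yaw in tool -0.055389781189657865 0.017291283337045608
(266, 415) (271, 535) [0.0435 0.01   0.1101] [0.0269 0.0109 0.1101] yaw in tool -0.051945556407475064 0.016657624176885048
(344, 410) (349, 535) [0.0442 0.0207 0.1101] [0.0269 0.0218 0.1101] yaw in tool -0.060463409751439615 0.01735188368354501
width 0.011051376249083165
tower [ 0.56400427 -0.23212935  0.06      ] [0.05893527 0.01400497 0.11008289]
-2.7232554662302806
expected lug outer top corners [251.40610845 186.33974379] [264.03066118 186.34615613] [251.55124003 184.38987931] [263.88274314 184.3961148 ]
```

View pics/zf.png

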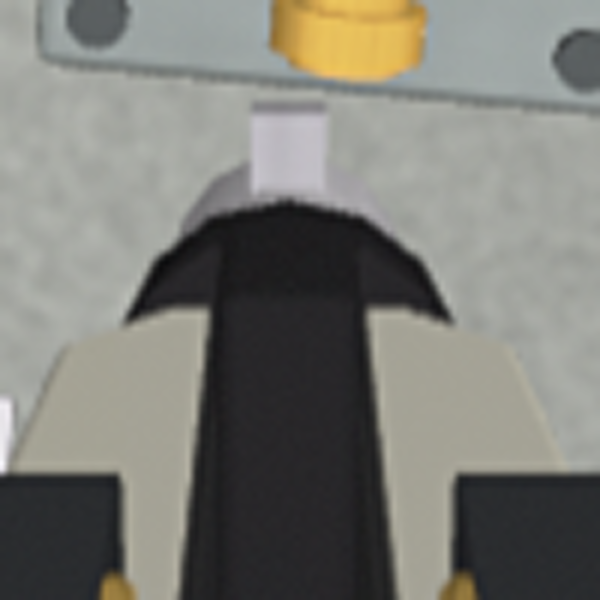

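```bash
python3 -m creep '[[0.01,0.002,0,0,255],[0.016,0.004,0,0,255],[0.016,0.004,0,0,255],[0.012,0.003,0,0,255],[0.005,0.001,0,0,255],[0,0,0,-0.04,255],[0,0,0.01,-0.03,255],[0,0,0.015,0,255],[0,0,0.012,0,255],[0,0,0.005,0,255],[0,0,0,0,255],[0,0,0,0,255]]'
python3 - <<'E'
from h import *
s,Rm=st();im=read_camera('scene');save('s6',cv2.resize(im[150:250,70:190],None,fx=6,fy=6,interpolation=cv2.INTER_CUBIC));im=read_camera('wrist');save('w6',im)
print(np.round(s['q'],3),(np.arctan2(Rm[1,0],Rm[0,0])))
E
```

```text
t: 7.82
tool_pos: [0.5639, -0.233, 0.1279]
orientation: [0.759, -3.048, -0.001]
force: [0.1, 0.4, -0.9]
opening: 0.0119
t 7.82 tcp [ 0.5639 -0.233   0.1279] F [ 0.1  0.4 -0.9] M [ 0.06  0.01 -0.  ] op 0.0119
toolx [-8.832e-01 -4.691e-01  4.000e-04] y [-4.691e-01  8.832e-01  6.000e-04] z [-7.e-04  3.e-04 -1.e+00]
[-0.476  0.226  1.57  -0.     1.347 -2.535] -2.6533527207637277
```

View pics/s6.png

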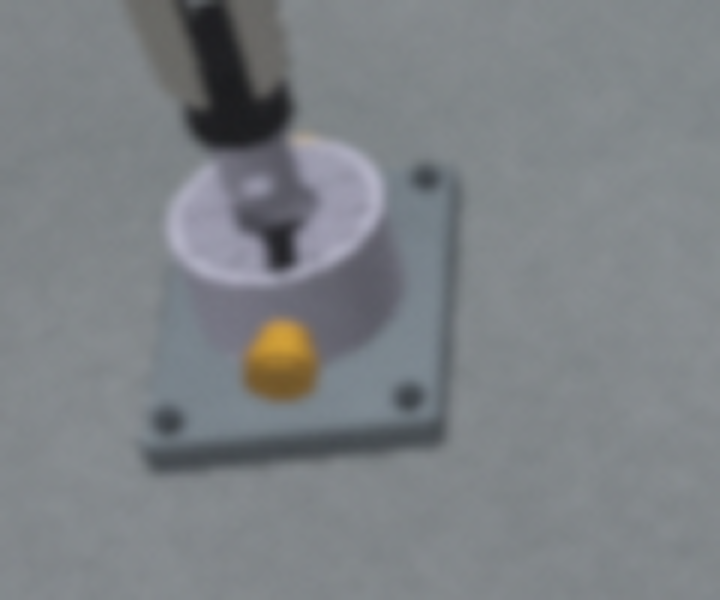

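View pics/w6.png

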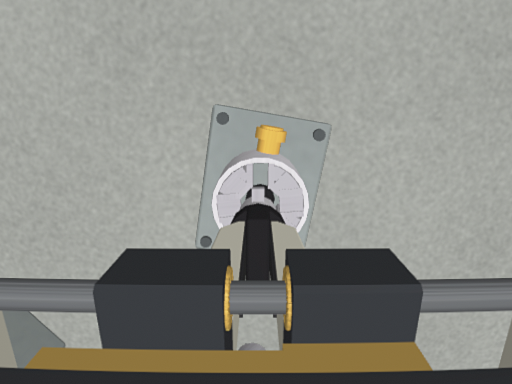

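```bash
python3 -m creep '[[0,0,0.004,0,255],[0,0,0.004,0,255],[0,0,0.003,0,255],[0,0,0.002,0,255],[0,0,0,0,255]]'
python3 - <<'E'
from h import *
s,Rm=st();w=camera_params('wrist');im=read_camera('wrist');save('w7',cv2.resize(im[120:270,180:340],None,fx=5,fy=5,interpolation=cv2.INTER_CUBIC)[:590])
E
```

```text
t: 8.33
tool_pos: [0.5635, -0.2331, 0.1143]
orientation: [0.759, -3.048, -0.001]
force: [-0.7, 0.5, -0.7]
opening: 0.0118
t 8.33 tcp [ 0.5635 -0.2331  0.1143] F [-0.7  0.5 -0.7] M [ 0.11 -0.01  0.04] op 0.0118
toolx [-8.832e-01 -4.690e-01  7.000e-04] y [-0.469   0.8832  0.0011] z [-1.2e-03  6.0e-04 -1.0e+00]
```

View pics/w7.png

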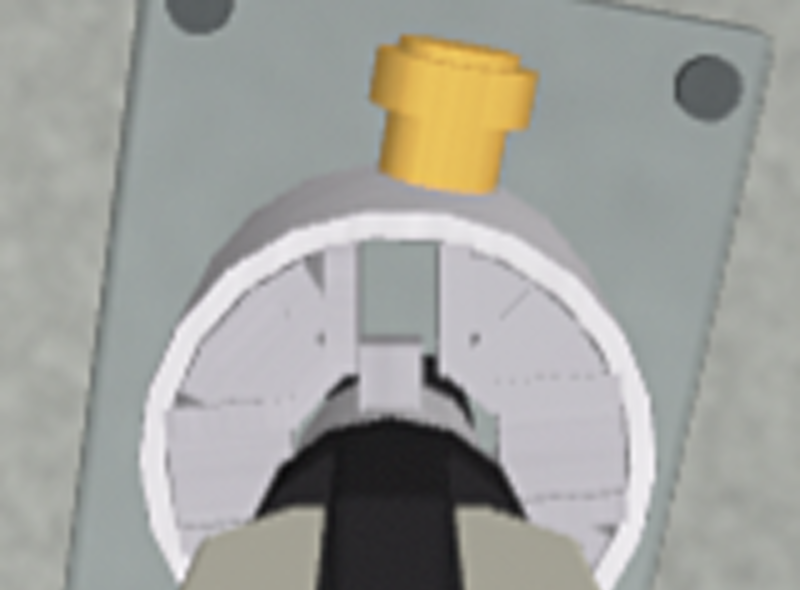

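```bash
python3 -m creep '[[0,0.0008,0,0,255],[0,0,0.002,0,255],[0,0,0.002,0,255],[0,0,0.001,0,255],[0,0,0.001,0,255],[0,0,0.001,0,255],[0,0,0,0,255]]'
python3 - <<'E'
from h import *
s,Rm=st()
E
```

```text
t: 8.97
tool_pos: [0.5635, -0.2325, 0.1078]
orientation: [0.759, -3.048, -0.0]
force: [0.2, 0.2, -0.4]
opening: 0.0117
t 8.97 tcp [ 0.5635 -0.2325  0.1078] F [ 0.2  0.2 -0.4] M [ 0.03 -0.   -0.03] op 0.0117
toolx [-8.832e-01 -4.690e-01  2.000e-04] y [-4.690e-01  8.832e-01  3.000e-04] z [-3.e-04  2.e-04 -1.e+00]
```

Foot about 47.5 mm high, nothing touched yet. The lugs reach the collar level at about TCP 0.106.

```bash
python3 -m creep '[[0,0,0.001,0,255],[0,0,0.001,0,255],[0,0,0,0,255]]'; python3 -m creep '[[0,0,0.001,0,255],[0,0,0.001,0,255],[0,0,0,0,255]]'
python3 - <<'E'
from h import *
s,Rm=st();w=camera_params('wrist');im=read_camera('wrist');save('w8',cv2.resize(im[120:270,180:340],None,fx=5,fy=5,interpolation=cv2.INTER_CUBIC)[:590])
E
```

```text
t: 9.22
tool_pos: [0.5635, -0.2325, 0.1059]
orientation: [0.759, -3.048, -0.0]
force: [-0.3, 0.2, -0.9]
opening: 0.0119
t: 9.47
tool_pos: [0.5635, -0.2325, 0.1039]
orientation: [0.759, -3.048, -0.0]
force: [-0.5, 0.2, -1.0]
opening: 0.0116
t 9.47 tcp [ 0.5635 -0.2325  0.1039] F [-0.5  0.2 -1. ] M [ 0.08 -0.05 -0.01] op 0.0116
toolx [-8.832e-01 -4.691e-01  2.000e-04] y [-4.691e-01  8.832e-01  2.000e-04] z [-3.e-04  1.e-04 -1.e+00]
```

View pics/w8.png

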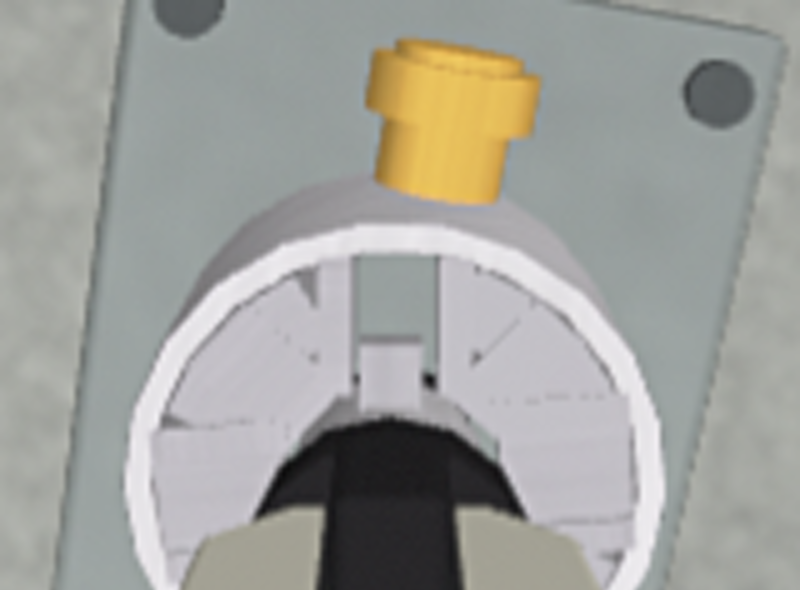

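```bash
python3 -m creep '[[0,0.0003,0.001,0,255],[0,0,0.001,0,255],[0,0,0.001,0,255],[0,0,0.001,0,255],[0,0,0,0,255]]'; python3 -m creep '[[0,0,0.001,0,255],[0,0,0.001,0,255],[0,0,0.001,0,255],[0,0,0.001,0,255],[0,0,0,0,255]]'; python3 -m creep '[[0,0,0.001,0,255],[0,0,0.001,0,255],[0,0,0.001,0,255],[0,0,0,0,255]]'
python3 - <<'E'
from h import *
s,Rm=st()
E
```

```text
t: 9.93
tool_pos: [0.5636, -0.2324, 0.1003]
orientation: [-0.759, 3.048, -0.001]
force: [-0.2, -0.1, 2.6]
opening: 0.0117
t: 10.35
tool_pos: [0.5636, -0.2325, 0.0962]
orientation: [-0.759, 3.048, -0.001]
force: [-0.8, 0.1, 5.9]
opening: 0.0117
t: 10.68
tool_pos: [0.5637, -0.2325, 0.0934]
orientation: [-0.759, 3.048, -0.001]
force: [-1.9, 0.5, 6.1]
opening: 0.0116
t 10.68 tcp [ 0.5637 -0.2325  0.0934] F [-1.9  0.5  6.1] M [0.19 0.31 0.01] op 0.0116
toolx [-8.832e-01 -4.690e-01 -3.000e-04] y [-4.690e-01  8.832e-01 -4.000e-04] z [ 4.e-04 -3.e-04 -1.e+00]
```

```bash
python3 -m creep '[[0,0,0.001,0,255],[0,0,0.001,0,255],[0,0,0.001,0,255],[0,0,0.001,0,255],[0,0,0.001,0,255],[0,0,0,0,255],[0,0,0,0,255]]'
python3 - <<'E'
from h import *
s,Rm=st();im=read_camera('wrist');save('w9',cv2.resize(im[120:270,180:340],None,fx=5,fy=5,interpolation=cv2.INTER_CUBIC)[:590])
E
```

```text
t: 11.27
tool_pos: [0.5638, -0.2325, 0.0889]
orientation: [-0.759, 3.048, -0.001]
force: [-2.6, 0.3, 8.4]
opening: 0.0118
t 11.27 tcp [ 0.5638 -0.2325  0.0889] F [-2.6  0.3  8.4] M [0.32 0.57 0.01] op 0.0118
toolx [-8.832e-01 -4.691e-01 -4.000e-04] y [-4.691e-01  8.832e-01 -6.000e-04] z [ 6.e-04 -4.e-04 -1.e+00]
```

View pics/w9.png

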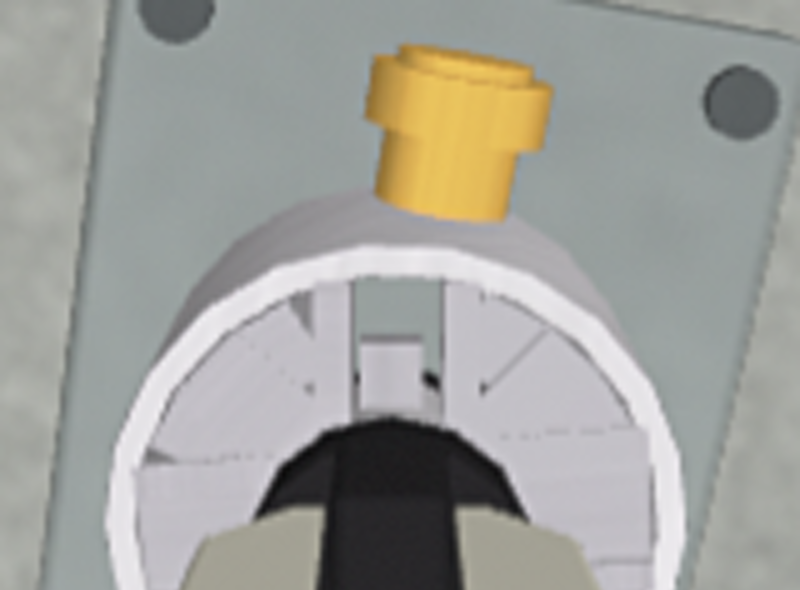

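```bash
python3 -m creep '[[0.0005,0,0.001,0,255],[0,0,0,0,255]]'; python3 -m creep '[[0,0,0,0.05,255],[0,0,0,0.05,255],[0,0,0,0.05,255],[0,0,0,0.05,255],[0,0,0,0,255]]'
python3 - <<'E'
from h import *
s,Rm=st();im=read_camera('wrist');save('w10',cv2.resize(im[120:270,180:340],None,fx=5,fy=5,interpolation=cv2.INTER_CUBIC)[:590])
print(np.arctan2(Rm[1,0],Rm[0,0]))
E
```

```text
t: 11.48
tool_pos: [0.5636, -0.2325, 0.088]
orientation: [-0.759, 3.047, -0.001]
force: [-1.5, 2.3, 10.1]
opening: 0.0118
t: 11.9
tool_pos: [0.5639, -0.2328, 0.0884]
orientation: [-0.446, 3.108, -0.001]
force: [-1.1, 0.9, 9.4]
opening: 0.0119
t 11.9 tcp [ 0.5639 -0.2328  0.0884] F [-1.1  0.9  9.4] M [ 0.3   0.2  -0.01] op 0.0119
toolx [-0.9596 -0.2812 -0.0016] y [-0.2812  0.9596 -0.0012] z [ 1.9e-03 -7.0e-04 -1.0e+00]
-2.8565227269342723
```

View pics/w10.png

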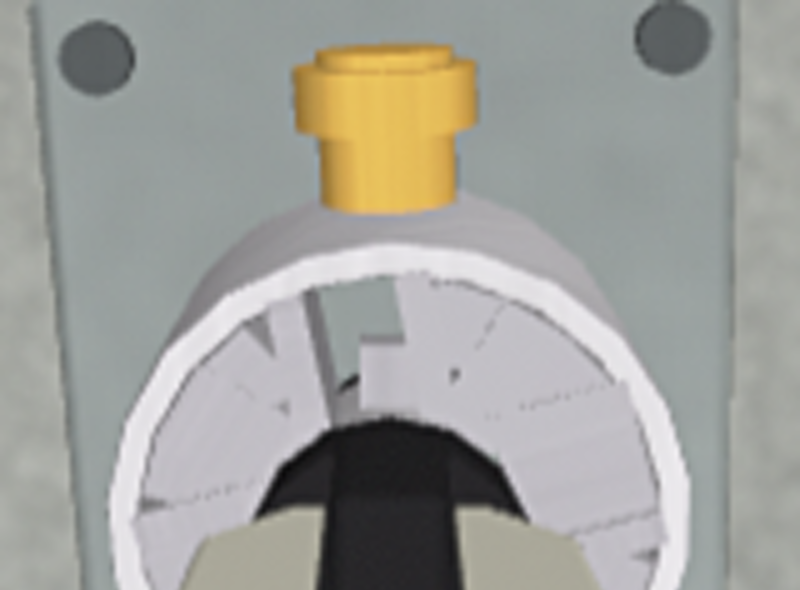

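```bash
python3 -m creep '[[0,0,0.0003,0.08,255],[0,0,0,0.1,255],[0,0,0,0.1,255],[0,0,0,0.1,255],[0,0,0,0.1,255],[0,0,0,0.08,255],[0,0,0,0,255]]'; python3 -m creep '[[0,0,0,0.08,255],[0,0,0,0.1,255],[0,0,0,0.1,255],[0,0,0,0.1,255],[0,0,0,0.08,255],[0,0,0,0,255]]'
python3 - <<'E'
from h import *
s,Rm=st();im=read_camera('wrist');save('w11',im)
print(np.arctan2(Rm[1,0],Rm[0,0])+2.653)
E
```

```text
t: 12.53
tool_pos: [0.5638, -0.2322, 0.0879]
orientation: [0.433, 3.11, 0.001]
force: [-1.2, 3.5, 8.9]
opening: 0.0116
t: 13.03
tool_pos: [0.564, -0.2319, 0.0879]
orientation: [1.131, 2.929, 0.002]
force: [-0.3, 4.4, 8.6]
opening: 0.012
t 13.03 tcp [ 0.564  -0.2319  0.0879] F [-0.3  4.4  8.6] M [0.85 0.1  0.01] op 0.012
toolx [-0.7406  0.6719 -0.0009] y [0.6719 0.7406 0.0017] z [ 1.8e-03  6.0e-04 -1.0e+00]
5.057816251732898
```

View pics/w11.png

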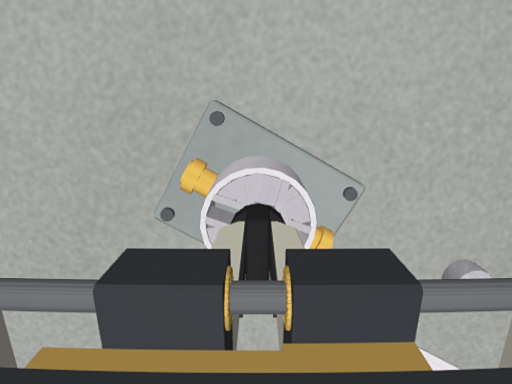

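```bash
python3 -m creep '[[0.0004,0.0004,0,0.06,255],[0,0,0,0.06,255],[0,0,0,0.06,255],[0,0,0,0.04,255],[0,0,0,0,255]]'
python3 - <<'E'
from h import *
s,Rm=st();print(np.arctan2(Rm[1,0],Rm[0,0])+2.653-2*np.pi)
E
python3 -m creep '[[0,0,0,0.03,255],[0,0,0,0.03,255],[0,0,0,0,255]]'
python3 - <<'E'
from h import *
s,Rm=st();print(np.arctan2(Rm[1,0],Rm[0,0])+2.653-2*np.pi)
E
```

```text
t: 13.5
tool_pos: [0.5641, -0.2317, 0.0881]
orientation: [1.442, 2.789, 0.002]
force: [0.6, 3.5, 9.2]
opening: 0.0116
t 13.5 tcp [ 0.5641 -0.2317  0.0881] F [0.6 3.5 9.2] M [0.57 0.07 0.04] op 0.0116
toolx [-0.5782  0.8159 -0.0013] y [0.8159 0.5782 0.0019] z [ 0.0023 -0.     -1.    ]
-1.4428169473967696
t: 13.75
tool_pos: [0.5641, -0.2317, 0.0881]
orientation: [1.524, 2.745, 0.002]
force: [0.3, 3.7, 9.7]
opening: 0.0115
t 13.75 tcp [ 0.5641 -0.2317  0.0881] F [0.3 3.7 9.7] M [0.6  0.02 0.07] op 0.0115
toolx [-0.529   0.8486 -0.0012] y [0.8486 0.529  0.002 ] z [ 2.3e-03  1.0e-04 -1.0e+00]
-1.5019623246515188
```

```bash
python3 -m creep '[[0,0,0,0.02,255],[0,0,0,0.02,255],[0,0,0,0,255]]'
python3 - <<'E'
from h import *
s,Rm=st();print(np.arctan2(Rm[1,0],Rm[0,0])+2.653-2*np.pi)
E
python3 -m creep '[[0,0,0,0.02,255],[0,0,0,0.02,255],[0,0,0,0,255]]'
python3 - <<'E'
from h import *
s,Rm=st();print(np.arctan2(Rm[1,0],Rm[0,0])+2.653-2*np.pi)
E
```

```text
t: 14.0
tool_pos: [0.5642, -0.2317, 0.0881]
orientation: [1.577, 2.714, 0.002]
force: [0.2, 2.2, 9.3]
opening: 0.0118
t 14.0 tcp [ 0.5642 -0.2317  0.0881] F [0.2 2.2 9.3] M [0.65 0.04 0.08] op 0.0118
toolx [-0.4951  0.8688 -0.0012] y [0.8688 0.4951 0.0021] z [ 0.0024  0.     -1.    ]
-1.5413992988303171
t: 14.25
tool_pos: [0.5642, -0.2317, 0.0881]
orientation: [1.631, 2.682, 0.002]
force: [0.0, 2.9, 9.2]
opening: 0.0118
t 14.25 tcp [ 0.5642 -0.2317  0.0881] F [0.  2.9 9.2] M [0.62 0.07 0.07] op 0.0118
toolx [-0.46    0.8879 -0.0011] y [0.8879 0.46   0.0021] z [ 0.0024  0.     -1.    ]
-1.5813418949479274
```

```bash
python3 -m creep '[[0,0,0,0.02,255],[0,0,0,0.02,255],[0,0,0,0,255]]'
python3 - <<'E'
from h import *
s,Rm=st();print(np.arctan2(Rm[1,0],Rm[0,0])+2.653-2*np.pi)
E
python3 -m creep '[[0,0,0,0.015,255],[0,0,0,0.015,255],[0,0,0,0,255]]'
python3 - <<'E'
from h import *
s,Rm=st();print(np.arctan2(Rm[1,0],Rm[0,0])+2.653-2*np.pi)
E
```

```text
t: 14.5
tool_pos: [0.5642, -0.2317, 0.0881]
orientation: [1.684, 2.649, 0.002]
force: [-0.3, 2.9, 9.9]
opening: 0.0117
t 14.5 tcp [ 0.5642 -0.2317  0.0881] F [-0.3  2.9  9.9] M [0.6  0.04 0.1 ] op 0.0117
toolx [-0.4243  0.9055 -0.0011] y [0.9055 0.4243 0.0022] z [ 0.0024 -0.     -1.    ]
-1.6212167806061455
t: 14.75
tool_pos: [0.5642, -0.2317, 0.0881]
orientation: [1.723, 2.624, 0.002]
force: [0.7, 2.7, 8.6]
opening: 0.0119
t 14.75 tcp [ 0.5642 -0.2317  0.0881] F [0.7 2.7 8.6] M [ 0.51 -0.    0.49] op 0.0119
toolx [-0.3976  0.9176 -0.001 ] y [0.9176 0.3976 0.0021] z [ 2.4e-03 -1.0e-04 -1.0e+00]
-1.6504800841320986
```

```bash
python3 -m creep '[[0,0,0,-0.015,255],[0,0,-0.001,0,255],[0,0,-0.001,0,255],[0,0,0,0,255]]';  python3 -m creep '[[0,0,-0.001,0,255],[0,0,-0.001,0,255],[0,0,0,0,255]]'
python3 - <<'E'
from h import *
s,Rm=st();print(np.arctan2(Rm[1,0],Rm[0,0])+2.653-2*np.pi)
E
```

```text
t: 15.08
tool_pos: [0.5639, -0.2317, 0.0892]
orientation: [1.703, 2.638, 0.002]
force: [4.7, 2.9, 2.6]
opening: 0.0117
t: 15.33
tool_pos: [0.5639, -0.2317, 0.091]
orientation: [1.703, 2.638, 0.002]
force: [4.9, 2.5, 1.9]
opening: 0.012
t 15.33 tcp [ 0.5639 -0.2317  0.091 ] F [4.9 2.5 1.9] M [ 0.5  -1.12  0.24] op 0.012
toolx [-4.114e-01  9.114e-01 -5.000e-04] y [0.9114 0.4114 0.0017] z [ 1.8e-03  2.0e-04 -1.0e+00]
-1.6353548394409243
```

```bash
python3 -m creep '[[0,0.0006,0,-0.01,255],[0,0,0,0,255],[0,0,0,0,255]]';  python3 -m creep '[[0,0,-0.001,0,255],[0,0,-0.001,0,255],[0,0,0,0,255]]'
python3 - <<'E'
from h import *
s,Rm=st();print(np.arctan2(Rm[1,0],Rm[0,0])+2.653-2*np.pi)
E
```

```text
t: 15.58
tool_pos: [0.564, -0.2317, 0.0911]
orientation: [1.691, 2.647, 0.001]
force: [3.8, 1.8, 4.4]
opening: 0.0117
t: 15.83
tool_pos: [0.564, -0.2317, 0.0931]
orientation: [1.691, 2.647, 0.001]
force: [5.1, 2.4, 4.2]
opening: 0.0117
t 15.83 tcp [ 0.564  -0.2317  0.0931] F [5.1 2.4 4.2] M [ 0.5  -0.92  0.09] op 0.0117
toolx [-4.203e-01  9.074e-01 -4.000e-04] y [9.074e-01 4.203e-01 8.000e-04] z [ 9.e-04  0.e+00 -1.e+00]
-1.6255725614920093
```

```bash
python3 -m creep '[[0,0.0005,-0.001,0,255],[0,0,-0.001,0,255],[0,0,0,0,255]]'
python3 - <<'E'
from h import *
s,Rm=st();im=read_camera('wrist');save('w12',cv2.resize(im[120:270,180:340],None,fx=5,fy=5,interpolation=cv2.INTER_CUBIC)[:590])
E
```

```text
t: 16.08
tool_pos: [0.564, -0.2317, 0.0949]
orientation: [1.691, 2.647, -0.0]
force: [3.6, 1.4, 2.4]
opening: 0.0115
t 16.08 tcp [ 0.564  -0.2317  0.0949] F [3.6 1.4 2.4] M [ 0.22 -0.76  0.09] op 0.0115
toolx [-4.203e-01  9.074e-01 -1.000e-04] y [ 0.9074  0.4203 -0.    ] z [ 0.e+00 -1.e-04 -1.e+00]
```

View pics/w12.png

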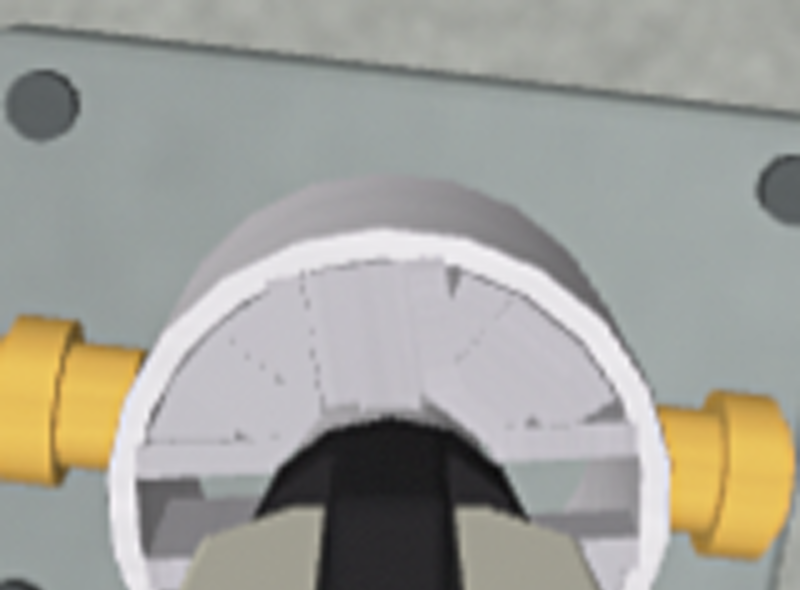

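```bash
python3 -m creep '[[0,0.0004,-0.0005,0,255],[0,0,-0.0005,0,255],[0,0,0,0,255]]'; python3 -m creep '[[0,0,-0.0005,0,255],[0,0,0,0,255]]'
python3 - <<'E'
from h import *
s,Rm=st()
E
```

```text
t: 16.38
tool_pos: [0.564, -0.2315, 0.0953]
orientation: [-1.691, -2.647, 0.001]
force: [4.5, 0.2, -1.9]
opening: 0.0117
t: 16.55
tool_pos: [0.564, -0.2315, 0.0954]
orientation: [-1.691, -2.647, 0.001]
force: [5.2, -2.9, -6.0]
opening: 0.0115
t 16.55 tcp [ 0.564  -0.2315  0.0954] F [ 5.2 -2.9 -6. ] M [-0.36 -1.2   0.18] op 0.0115
toolx [-4.203e-01  9.074e-01  3.000e-04] y [ 9.074e-01  4.203e-01 -7.000e-04] z [-7.e-04 -0.e+00 -1.e+00]
```

```bash
python3 -m creep '[[0,0,0.0008,0,255],[0,0,0,0,255],[0,0,0,0,200],[0,0,0,0,150],[0,0,0,0,130],[0,0,0,0,130],[0,0,0,0,130]]'; python3 -m creep '[[0,0,-0.004,0,130],[0,0,-0.008,0,130],[0,0,-0.015,0,130],[0,0,-0.025,0,130],[0,0,-0.025,0,130],[0,0,-0.025,0,130],[0,0,0,0,130]]'
python3 - <<'E'
from h import *
s,Rm=st();w=camera_params('wrist');im=read_camera('wrist');save('w13',im)
for d in tip_of('wrist','filter_grip'): X=atz(w,d['pixel'],.095);print(d['confidence'],d['pixel'],X,Rm.T@(X-s['tool_pos']))
E
```

```text
t: 17.13
tool_pos: [0.5641, -0.2313, 0.0954]
orientation: [-1.691, -2.647, 0.0]
force: [0.6, -1.0, 0.2]
opening: 0.0403
t: 17.72
tool_pos: [0.5672, -0.2328, 0.2053]
orientation: [1.686, 2.639, 0.001]
force: [-0.0, -0.4, 0.5]
opening: 0.0457
t 17.72 tcp [ 0.5672 -0.2328  0.2053] F [-0.  -0.4  0.5] M [-0.04  0.01 -0.03] op 0.0457
toolx [-0.4205  0.9073 -0.0079] y [0.9073 0.4205 0.0062] z [ 0.009  -0.0046 -0.9999]
0.79 [253.9, 187.9] [ 0.56488851 -0.23315716  0.095     ] [ 0.00154647 -0.00293832  0.11028741]
0.66 [253.7, 172.5] [ 0.55908646 -0.22096017  0.095     ] [ 0.01505205 -0.00307286  0.11017926]
```

View pics/w13.png

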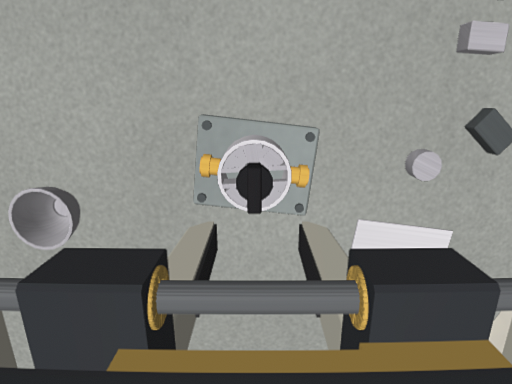

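```bash
python3 -m creep '[[0.01,0,-0.01,0,130],[0.025,0,-0.01,0,130],[0.035,0,0,0,130],[0.035,0,0,0,130],[0.035,0,0,0,130],[0.025,0,0,0,130],[0.01,0,0,0,130],[0,0,0,0,130],[0,0,0,0,130]]'
python3 - <<'E'
from h import *
s,Rm=st()
im=read_camera('top');a=im[150:230,355:435];sc=read_camera('scene');b=sc[140:240,70:170]
g=lambda x:cv2.resize(x,(390,390),interpolation=cv2.INTER_CUBIC)
save('f1',np.hstack([g(a),g(b)]));save('ftop',im)
t,c=camera_params('top'),camera_params('scene')
tp=tip_of('top','filter_grip');sp=tip_of('scene','filter_grip')
for d in tp: print('top',d['confidence'],d['pixel'])
for d in sp: print('sc',d['confidence'],d['pixel'])
for f in (.035,.031,.027,.043,.046): print(f,proj(t,[.564,-.2317,f+.06]),proj(c,[.564,-.2317,f+.06]))
E
```

```text
t: 18.57
tool_pos: [0.4906, -0.0725, 0.2174]
orientation: [1.689, 2.649, -0.001]
force: [-0.4, 0.2, 0.1]
opening: 0.0453
t 18.57 tcp [ 0.4906 -0.0725  0.2174] F [-0.4  0.2  0.1] M [-0.02  0.05  0.01] op 0.0453
toolx [-4.216e-01  9.068e-01 -3.000e-04] y [ 9.068e-01  4.216e-01 -3.000e-04] z [-2.e-04 -4.e-04 -1.e+00]
top 0.53 [109.0, 152.8]
sc 0.89 [428.8, 250.9]
sc 0.72 [111.4, 171.7]
0.035 [[411.18995809 183.79943503]] [[110.46240467 170.58605933]]
0.031 [[410.3430246  184.19446659]] [[110.93744935 172.04807201]]
0.027 [[409.50494475 184.58534001]] [[111.40930927 173.50029539]]
0.043 [[412.91094747 182.99663175]] [[109.50263103 167.63226698]]
0.046 [[413.56582726 182.69111331]] [[109.13934436 166.51423174]]
```

View pics/f1.png

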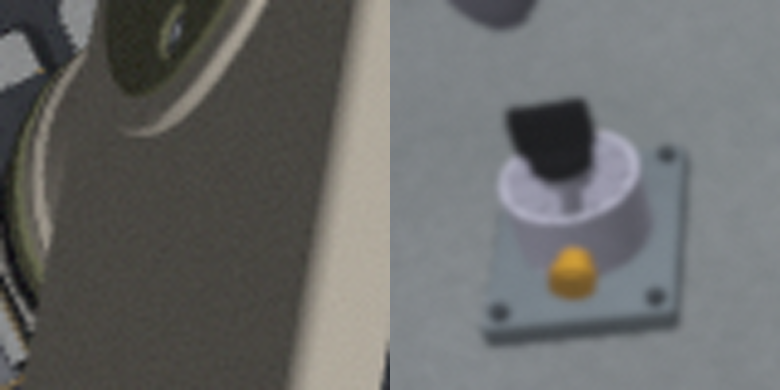

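View pics/ftop.png

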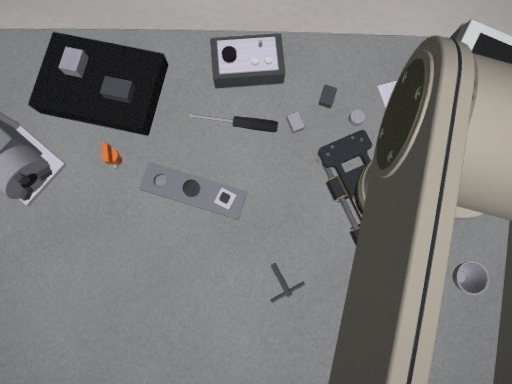

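```bash
python3 -c "
from plant import *
print(close_job())"
```

```text
the job is handed in; nothing more can be done
None
```

The filter cartridge is locked in the socket and the job is handed in, at about 19 s of the 72 s allowed.

**What I did:**
1. I gripped the black cartridge by its bar and lifted it out of the rack.
2. I found the slot line with the wrist camera. The lugs went into the slots without touching the collar.
3. I pushed the cartridge in against the spring to about 14–15 mm of plunger travel, with about 10 N on the tool.
4. I twisted it clockwise until it stopped, about 1.64 rad from where I started, where the moment rose to about 0.5 N m.
5. I let it spring back to about 8 mm of travel. A gentle upward pull of about 6 N did not move it, so the lugs are held in the pockets. Then I let go and backed away.

**Last checks:**
- **Cartridge:** it stands in the tower with the bar across the slots. The scene camera puts its grip about 1 pixel from where a locked cartridge should appear; that height check is coarse, about 3 mm.
- **Robot:** it was clear of everything, with force readings near zero.
- **Other plugs:** both are still in the rack.
- **Checks that fell short:** the top camera could not confirm the lock because the arm blocked its view of the unit. I did not read the plunger travel directly; I worked it out from the tool height.
- **Side force:** it reached about 5 N while the cartridge turned and sprang back.

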